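Set the scale's weight and hold the funnel over the ramekin

ROBOT

A 6-joint arm with a two-finger parallel gripper is mounted at the origin on the work surface. World frame = base frame: x ahead of the robot, y to its left, z up, the work surface at z = 0. Lengths are in m, angles in rad, forces in N, time in s.
With the tool pointing down it reaches from about 0.3 to 0.775 m from the base axis. Payload 14.6 kg.
Tool frame: the origin (TCP) lies midway between the tips of the shut fingers; the grasp point (between the pads) lies 19 mm behind it (ctrl.tcp_to_grasp is the z of the grasp point in the tool frame, in m); z points along the fingers, y is the line along which they close (so a half turn about z gives the same grasp; the last joint's range is limited). The gripper opens to 94 mm and grips with 3 to 60 N. Pads are 16 mm wide; open, the fingers measure 119 mm over their backs; the gripper's body (75 mm by 177 mm) begins 78 mm behind the grasp point.
Start: joints at [1.068, 0.3, 1.521, -0, 1.321, -0.067], TCP at [0.232, 0.499, 0.166] pointing down, gripper open.
Joint ranges: [-3.03, 3.03], [-0.79, 2.21], [0.23, 2.52], [-1.04, 4.18], [0, 3.07], [-2.55, 2.55]. Speed limits (rad/s): [2.22, 2.22, 2.57, 3.14, 3.14, 3.14].

INTERFACE

Orientations are given as [roll, pitch, yaw] about the fixed x, y, z axes, in that order (R = Rz(yaw) Ry(pitch) Rx(roll)).
In Python, from station import monitor, camera, ctrl gives the robot as it stands.
- The arm moves only by the tool apply_moves, never from a script. Its argument "plan" is one flat list of numbers, 4 for each row, row after row: the shift along the tool's x, y, z in mm, then the turn about the tool's z in rad. In form: [dx, dy, dz, spin, dx, dy, dz, spin, ...]. A call has 1 to 20 rows; each row shifts and turns the commanded pose from where the row before left it, along the tool's axes as they then stand; what a row does not reach is not made up. A row lasts 1/10 s, in which the tool goes at most 50 mm and 8.59 degrees, less where a joint would pass 70% of its speed; a pose out of reach is approached as far as the arm can. A call is refused whole if a number of a shift passes 50 or a number of a turn 0.15, either way. A call with a gripper value outside its range is refused whole. "hand" is the gripper command: -1 is shut, 1 is fully open, values between are in proportion, set as the call begins (left out, the last holds). The fingers move at their own pace and stop on an object; "squeeze" is the grip in N (left out, the last holds). Time passes only in rows, so rows that do not move let the fingers close. It gives the time, the measured TCP pose, the force, the opening and the grip force at its end, in the units of the state.
- monitor.get_obs(): the state, without advancing time (a new reading comes with each control period).
- camera(name): name is "scene" or "side" or "wrist"; returns a dict with "image" (480x640x3 uint8, red, green, blue), "range_z" (480x640 float32, m along the optical axis (not along the pixel's ray), 0 where there is no reading), "mtx" (3x3 intrinsics, pixels), "distortion" ([k1, k2, p1, p2, k3] as OpenCV has them; the pictures are not rectified), "rvec" (rotation vector, rad) and "tvec" (3), from world to camera coordinates, as OpenCV has them. Camera axes: x right, y down, z forward; pixel columns grow to the right and rows downward; lengths in m; the calibration is good to about 2 mm. A picture is of the moment at which its call begins.
- ctrl.hand_in(): hands the job in; it is judged then, once.
The state is a dict: "time_s": time; "qpos": joint angles; "joint_vel": joint speeds; "tau": joint torques, N m; "ee_pos": TCP position; "eef_rot": TCP orientation; "force": force on the tool from outside, world axes, zero at the start; "moment": the same for the moment, N m; "grip_width": finger opening in m; "grip_force": force on a finger pad.
Only numpy, scipy, OpenCV 4.12 (cv2) and the standard library are available. Lean on these libraries where they do the work, as an engineer would, in place of code of your own. Each camera call takes 0.05 s, during which the arm holds its last target. There are 200 camera calls.

TASK

I am about to weigh sugar into the glass ramekin on the scale. First slide the scale's weight along its bar until it lines up with the red marker and let go of it; then pick up the steel funnel, carry it over the spice rack and finish while still holding it level and still, centred with its spout about a centimetre above the ramekin's rim and touching neither ramekin nor scale. Do not bump the ramekin or the rack with the funnel, and leave everything else where it stands.

Things in the scene. Friction and masses are not known exactly. Their poses are not given: they have to be found in the camera images.
- scale: Baker's scale, fixed, cream base 230 mm (x) by 210 mm (y) by 50 mm high. Origin on the cart top under the centre of the round steel platform (132 mm across, top 75 mm up). On its far side, 100 mm along its +x, a brass bar runs along its y axis (top 79 mm up, end posts 82 mm high); the weight slides on it.
- poise (a joint): The scale's sliding weight along the bar, in m: 0 at the -y end, 0.12 at the +y end, growing along the scale's +y. It slides against about 1.5 N of friction and stays where it is left.
- poise_grip (a point): Point on the sliding weight, 36 mm above the middle of its dark block (block 30 x 24 x 26 mm, with a white pointer on its +x side) and 17 mm below the top of the upright brass knob on it. The knob is 18 mm across and 40 mm high, its top 132 mm over the cart, its foot 92 mm. Axes as the scale's. Take the knob about here, fingers either side.
- marker_tab (a point): Top centre of the small red marker (7 mm wide along the bar) on the grey rail 32 mm beyond the bar, 80 mm above the cart. Axes as the scale's: the weight lines up when its centre has the same y as the marker along the scale's y axis.
- ramekin_rim (a point): Centre of the mouth of the glass ramekin, a loose open cup 84 mm across and 45 mm high, standing on the scale's platform; the rim is 120 mm above the cart.
- funnel_center (a point): Middle (30 mm up) of the loose steel jar funnel, 100 mm across the rim, 60 mm high, spout 48 mm across, about 0.1 kg, standing upright on its spout on the cart. z up along its axis; its orange handle points along its -x.
- funnel_grip (a point): Middle of the free part of the funnel's orange level handle, 78 mm from the funnel's axis and 53.5 mm above the spout's lower edge. The handle is 14 mm wide (y), 11 mm high and runs from the rim to 98 mm from the axis. Axes as the funnel's.
- funnel_spout (a point): Centre of the spout's lower edge, on the funnel's axis. Axes as the funnel's.
- rack: Bamboo spice rack, fixed, 260 mm (x) by 62 mm (y), with four jars, 99 mm high in all; stands between funnel and scale. Origin at the centre of its underside.
- pot: Loose cast aluminium pot, 130 mm across (168 mm over its two side handles), 75 mm high; a bystander. Origin at the centre of its underside.
- sugar_bowl: Loose white porcelain sugar bowl with its lid, 96 mm across, 103 mm high; a bystander. Origin at the centre of its underside.
- spatula: Loose bamboo spatula lying flat, 280 mm long; a bystander at the right.
- whisk: Loose black silicone whisk lying along its x, 250 mm long, 50 mm high; a bystander at the left. Origin on the cart top under it, 140 mm from the handle's end.
Mind the look-alikes: they are no part of the job. Leave any purple or yellow look-alike of the part that bears funnel_center alone. There is more than one size of the part that bears ramekin_rim; the job needs the larger.

How it is judged:
By the outcome, as a careful person would: the job done as asked, in the order asked, and still so for the second after the job is handed in, while the arm keeps its last pose, push and grip.
It also fails if it takes over 64 s, if anything falls off the work surface, if the arm or the gripper's body presses on something with over 40 N, if the wrist force passes 120 N, or if a joint passes its speed limit or range.

## Working session

There is one attempt and no reset: what is moved stays moved. The work goes in short steps, Python scripts to look and compute and a tool call to move; the robot and the scene stay as the last step left them, time stands still between calls to the robot, and variables do not carry over. Pictures are saved under pics/ and viewed, at most 10 in all, crops included, and the job is handed in when it is done.

Besides the shell and the picture viewer there is one more tool, called by a JSON object that holds its "fn" and its "kwargs", one argument or row to a line. apply_moves: Moves the arm, as the interface text tells. Its arguments: {"type":"object","properties":{"plan":{"type":"array","items":{"type":"number"}},"hand":{"type":"number"},"squeeze":{"type":"number"}},"required":["plan"]}

```bash
mkdir -p pics; cat > h.py <<'E'
import numpy as np, cv2
from station import monitor, camera, ctrl
def snap(n):
    c=camera(n); R,_=cv2.Rodrigues(np.array(c["rvec"],float)); c["R"]=R; c["t"]=np.array(c["tvec"],float).ravel(); return c
def cloud(c):
    v,u=np.mgrid[0:480,0:640]; p=np.stack([u,v],-1).reshape(-1,1,2).astype(np.float64)
    n=cv2.undistortPoints(p,np.array(c["mtx"]),np.array(c["distortion"])).reshape(480,640,2)
    z=c["range_z"][...,None]; P=np.concatenate([n*z,z],-1)
    W=(P-c["t"])@c["R"]; W[c["range_z"]==0]=np.nan; return W
def onplane(c,u,v,h):
    n=cv2.undistortPoints(np.array([[[u,v]]],float),np.array(c["mtx"]),np.array(c["distortion"])).ravel()
    d=c["R"].T@np.array([n[0],n[1],1]); o=-c["R"].T@c["t"]; return o+d*(h-o[2])/d[2]
def save(n,im): cv2.imwrite("pics/"+n,im[...,::-1])
E
python3 - <<'E'
from h import *
for n in("scene","side"):
    c=snap(n); save(n+"0.png",c["image"]); np.savez(n+"0.npz",**{k:c[k] for k in("image","range_z","mtx","distortion","R","t")})
    print(n,-c["R"].T@c["t"])
print(monitor.get_obs(), ctrl.tcp_to_grasp)
E
```

```text
scene [ 1.47409428 -0.39657088  1.21904422]
side [ 0.25970386 -0.98325812  0.94536246]
{'time_s': 0.1, 'qpos': array([ 1.06840648e+00,  3.00377306e-01,  1.52151210e+00,  9.05316128e-06,
        1.32068014e+00, -6.65888271e-02]), 'joint_vel': array([ 0.00097597,  0.00021342, -0.00357412, -0.0001719 , -0.00059276,
        0.00058419]), 'tau': array([ 1.86345904e-03, -5.32639396e+01, -3.53285766e+01,  7.09154550e-02,
        2.34928261e-02, -1.79582241e-05]), 'ee_pos': array([0.23204157, 0.49836183, 0.16536697]), 'eef_rot': array([-3.14061851e+00, -7.37517735e-05,  2.70578935e+00]), 'force': array([0.00948425, 0.00818457, 0.09025494]), 'moment': array([-0.01181649, -0.00717977,  0.0522043 ]), 'grip_force': 0.0, 'grip_width': 0.09395134530585732} -0.0188
```

View pics/scene0.png

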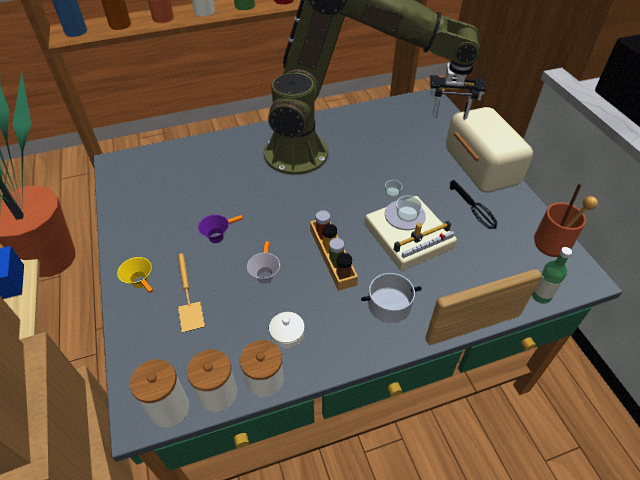

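View pics/side0.png

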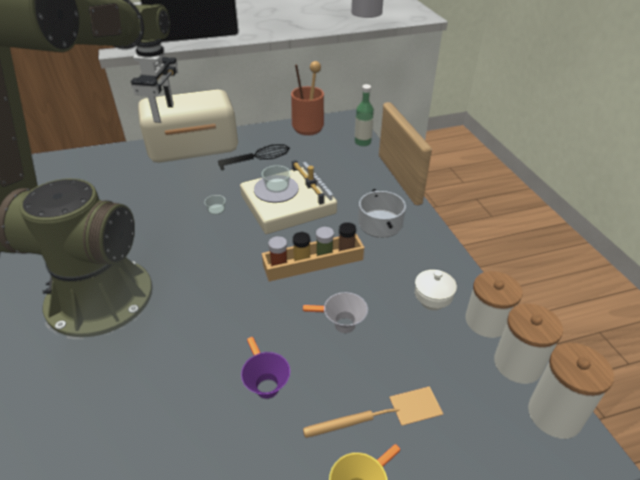

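The scene view shows these candidates:
- **Funnels:** steel (264,268), purple (213,228) and yellow (135,272). I want the steel one.
- **Ramekins:** a large one on the platform (408,208) and a small one on the cart (393,187). I want the large one.
- **Poise and marker:** the poise knob is at (418,232) and the red marker at (443,238).

The side view agrees: funnel (346,313) with its handle at (314,308), ramekin (276,180), poise (310,175).

Next I'll check these in a close crop and measure.

```bash
cat > m.py <<'E'
from h import *
ims=[]
for n,(r) in (("scene",(360,170,470,270)),("side",(235,140,345,240))):
    c=dict(np.load(n+"0.npz")); W=cloud(c); im=c["image"]; hsv=cv2.cvtColor(im,cv2.COLOR_RGB2HSV); H,S,V=[hsv[...,i].astype(int) for i in range(3)]
    u0,v0,u1,v1=r; ims.append(cv2.resize(im[v0:v1,u0:u1],None,fx=3.6,fy=3.6,interpolation=cv2.INTER_CUBIC))
    def rep(name,m,box,h=None):
        b=np.zeros(m.shape,bool); b[box[1]:box[3],box[0]:box[2]]=1; m=m&b
        P=W[m]; P=P[~np.isnan(P[:,0])]
        vv,uu=np.nonzero(m); 
        print(n,name,m.sum(),"px",uu.mean().round(1),vv.mean().round(1),"med",np.nanmedian(P,0).round(4),"lo",np.percentile(P,3,axis=0).round(3),"hi",np.percentile(P,97,axis=0).round(3), "" if h is None else onplane(c,uu.mean(),vv.mean(),h).round(4))
    sc=(360,170,470,270) if n=="scene" else (235,140,345,240)
    red=((H<6)|(H>174))&(S>150)&(V>90)
    rep("marker",red,sc,0.078)
    fb=(245,235,290,290) if n=="scene" else (295,290,380,340)
    org=(H<16)&(S>150)&(V>150)
    rep("handle",org,fb,0.059)
    # handle axis
    b=np.zeros(org.shape,bool); b[fb[1]:fb[3],fb[0]:fb[2]]=1
    vv,uu=np.nonzero(org&b); Q=np.array([onplane(c,u,v,0.059)[:2] for u,v in zip(uu,vv)]); q=Q-Q.mean(0); w,s,vt=np.linalg.svd(q,full_matrices=False); print("  axis",vt[0], np.ptp(q@vt[0]))
    # funnel rim: points z 0.057..0.064 within box, circle fit
    m=b&~org&(W[...,2]>0.053)&(W[...,2]<0.064); P=W[m]
    A=np.c_[2*P[:,:2],np.ones(len(P))]; x=np.linalg.lstsq(A,(P[:,:2]**2).sum(1),rcond=None)[0]; print("  rimfit",x[:2],np.sqrt(x[2]+x[0]**2+x[1]**2),len(P))
    # scale base top
    b=np.zeros(org.shape,bool); b[sc[1]-5:sc[3]+5,sc[0]-5:sc[2]+5]=1
    m=b&(abs(W[...,2]-0.05)<0.006)&(V>150)&(S<80); P=W[m][:,:2].astype(np.float32); print("  base",len(P),cv2.minAreaRect(P))
    m=b&(W[...,2]>0.04)&(W[...,2]<0.16); rect=cv2.minAreaRect(W[m][:,:2].astype(np.float32)); print("  scale all",rect)
    for lo,hi in((.07,.08),(.084,.1),(.1,.117),(.117,.126),(.127,.14)):
        m=b&(W[...,2]>lo)&(W[...,2]<hi); P=W[m]; print("  z",lo,hi,len(P),P.mean(0).round(4) if len(P) else "", np.r_[P.min(0),P.max(0)].round(3) if len(P) else "")
    gold=b&(H>12)&(H<30)&(S>120)&(V>80)
    m=gold&(W[...,2]>.1); P=W[m]; vv,uu=np.nonzero(m); print("  knob",len(P),P.mean(0),uu.mean(),vv.mean(),onplane(c,uu.mean(),vv.mean(),.113))
    m=gold&(W[...,2]<.09); P=W[m]; P=P[P[:,2]>.06]; q=P[:,:2]-P[:,:2].mean(0); print("  bar",len(P),P.mean(0),np.linalg.svd(q,full_matrices=False)[2][0])
save("crop.png",np.hstack([cv2.resize(i,(396,360)) for i in ims]))
E
python3 m.py
```

```text
scene marker 11 px 441.8 235.3 med [0.6251 0.2868 0.0788] lo [0.615 0.282 0.071] hi [0.631 0.289 0.083] [0.6234 0.2864 0.078 ]
scene handle 19 px 266.0 245.7 med [ 0.471  -0.2379  0.0604] lo [ 0.453 -0.248  0.054] hi [ 0.497 -0.227  0.064] [ 0.4722 -0.2368  0.059 ]
  axis [ 0.95776264 -0.28755994] 0.0450327235591164
  rimfit [ 0.53250557 -0.26093817] 0.04639261288410184 216
  base 1529 ((0.5350642800331116, 0.2241373360157013), (0.23195968568325043, 0.21015724539756775), 7.9680023193359375)
  scale all ((0.5037572979927063, 0.27798014879226685), (0.2842381000518799, 0.654654860496521), 29.38385009765625)
  z 0.07 0.08 821 [0.5513 0.2115 0.0753] [0.352 0.051 0.07  0.718 0.553 0.08 ]
  z 0.084 0.1 248 [0.5375 0.2259 0.0906] [0.371 0.133 0.084 0.625 0.546 0.1  ]
  z 0.1 0.117 212 [0.5096 0.2256 0.1087] [0.464 0.185 0.1   0.616 0.267 0.117]
  z 0.117 0.126 123 [0.5125 0.2231 0.1203] [0.46  0.183 0.117 0.61  0.267 0.126]
  z 0.127 0.14 27 [0.5976 0.2095 0.1317] [0.471 0.199 0.127 0.611 0.236 0.138]
  knob 49 [0.60593708 0.20743424 0.12184948] 418.3673469387755 227.75510204081633 [0.598892
[... 384 characters left out ...]
))
  ret = ret.dtype.type(ret / rcount)
  return np.nanmean(a, axis, out=out, keepdims=keepdims)
Traceback (most recent call last):
  File "m.py", line 13, in <module>
    rep("marker",red,sc,0.078)
    ~~~^^^^^^^^^^^^^^^^^^^^^^^
  File "m.py", line 10, in rep
    print(n,name,m.sum(),"px",uu.mean().round(1),vv.mean().round(1),"med",np.nanmedian(P,0).round(4),"lo",np.percentile(P,3,axis=0).round(3),"hi",np.percentile(P,97,axis=0).round(3), "" if h is None else onplane(c,uu.mean(),vv.mean(),h).round(4))
                                                                                                          ~~~~~~~~~~~~~^^^^^^^^^^^^
IndexError: index -1 is out of bounds for axis 0 with size 0
```

```bash
sed -i 's/        P=W\[m\]; P=P\[~np.isnan(P\[:,0\])\]/        if m.sum()<3: print(n,name,"none"); return\n&/' m.py
sed -i 's/^save(/    m=b\&(W[...,2]>.117)\&(W[...,2]<.123)\&~gold; P=W[m]; P=P[np.hypot(P[:,0]-.505,P[:,1]-.224)<.055]; A=np.c_[2*P[:,:2],np.ones(len(P))]; x=np.linalg.lstsq(A,(P[:,:2]**2).sum(1),rcond=None)[0]; print("  ramekin",x[:2],np.sqrt(x[2]+x[0]**2+x[1]**2),len(P))\n    m=b\&(abs(W[...,2]-.075)<.003)\&(np.hypot(W[...,0]-.5,W[...,1]-.224)<.08); P=W[m][:,:2].astype(np.float32); print("  plat",len(P),cv2.minEnclosingCircle(P))\n&/' m.py
python3 m.py
```

```text
scene marker 11 px 441.8 235.3 med [0.6251 0.2868 0.0788] lo [0.615 0.282 0.071] hi [0.631 0.289 0.083] [0.6234 0.2864 0.078 ]
scene handle 19 px 266.0 245.7 med [ 0.471  -0.2379  0.0604] lo [ 0.453 -0.248  0.054] hi [ 0.497 -0.227  0.064] [ 0.4722 -0.2368  0.059 ]
  axis [ 0.95776264 -0.28755994] 0.0450327235591164
  rimfit [ 0.53250557 -0.26093817] 0.04639261288410184 216
  base 1529 ((0.5350642800331116, 0.2241373360157013), (0.23195968568325043, 0.21015724539756775), 7.9680023193359375)
  scale all ((0.5037572979927063, 0.27798014879226685), (0.2842381000518799, 0.654654860496521), 29.38385009765625)
  z 0.07 0.08 821 [0.5513 0.2115 0.0753] [0.352 0.051 0.07  0.718 0.553 0.08 ]
  z 0.084 0.1 248 [0.5375 0.2259 0.0906] [0.371 0.133 0.084 0.625 0.546 0.1  ]
  z 0.1 0.117 212 [0.5096 0.2256 0.1087] [0.464 0.185 0.1   0.616 0.267 0.117]
  z 0.117 0.126 123 [0.5125 0.2231 0.1203] [0.46  0.183 0.117 0.61  0.267 0.126]
  z 0.127 0.14 27 [0.5976 0.2095 0.1317] [0.471 0.199 0.127 0.611 0.236 0.138]
  knob 49 [0.60593708 0.20743424 0.12184948] 418.3673469387755 227.75510204081633 [0.598892
[... 746 characters left out ...]
0 [0.5228 0.1864 0.0754] [ 0.421 -0.067  0.07   0.645  0.556  0.08 ]
  z 0.084 0.1 684 [0.5358 0.0562 0.0944] [ 0.418 -0.067  0.084  0.636  0.326  0.1  ]
  z 0.1 0.117 609 [0.5202 0.0867 0.1049] [ 0.419 -0.066  0.1    0.638  0.266  0.117]
  z 0.117 0.126 134 [0.5186 0.2201 0.1205] [0.461 0.178 0.117 0.61  0.266 0.126]
  z 0.127 0.14 23 [0.599  0.2054 0.1322] [0.591 0.196 0.128 0.608 0.214 0.136]
  knob 32 [0.59828121 0.20122973 0.12040347] 310.15625 171.875 [0.60134325 0.21193596 0.113     ]
  bar 59 [0.59315042 0.2431848  0.08015684] [ 0.15349146 -0.98814997]
  ramekin [0.50173138 0.22284389] 0.03964174478928336 105
  plat 501 ((0.4959559440612793, 0.21646688878536224), 0.06803469359874725)
```

View pics/crop.png

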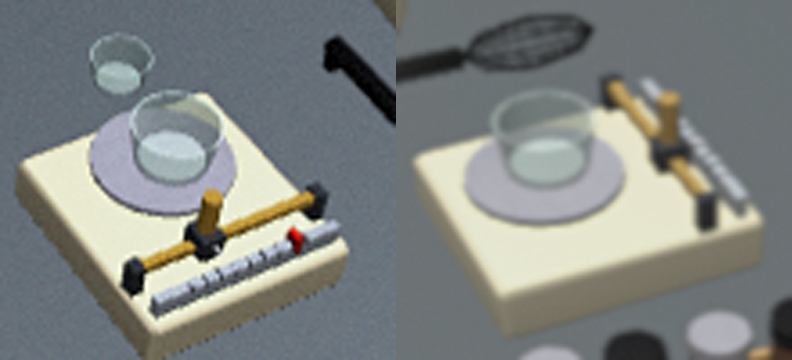

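The crop confirms the large ramekin on the platform, the knob, and the red marker on the +y side of the bar. From the numbers, the scale yaw is about 8.3°, the knob about (0.599,0.207) and the marker about (0.624,0.287). I'll move above the scale for a wrist look.

{"fn": "apply_moves", "kwargs": {
  "plan": [0,0,-22,-0.097,0,0,-22,-0.097,0,0,-22,-0.097,0,0,-22,-0.097,0,0,-22,-0.097,0,0,-22,-0.095,-20,-24,0,0,-20,-24,0,0,-20,-24,0,0,-20,-24,0,0,-20,-24,0,0,-20,-24,0,0,-20,-24,0,0,-20,-24,0,0,-20,-24,0,0,-20,-24,0,0,-20,-24,0,0,-20,-24,0,0,-20,-24,0,0,-20,-20,0,0],
  "hand": 0.2,
  "squeeze": 20
}}

```text
time_s: 2.1
ee_pos: [0.5578, 0.209, 0.2975]
eef_rot: [-3.141, -0.001, -2.998]
force: [-0.4, 0.7, 0.3]
grip_width: 0.0566
grip_force: 0.0
```

```bash
python3 - <<'E'
from h import *
c=snap("wrist"); save("w1.png",c["image"]); np.savez("w1.npz",**{k:c[k] for k in("image","range_z","mtx","distortion","R","t")})
o=monitor.get_obs(); print(o["ee_pos"],o["eef_rot"],o["qpos"],-c["R"].T@c["t"],c["R"][2])
E
```

```text
[0.56004938 0.20670484 0.29672074] [-3.14055482e+00 -1.20250158e-03 -3.00002002e+00] [ 2.92665959e-01  3.54091402e-01  1.15255418e+00 -8.46827662e-04
  1.63629206e+00 -1.41975848e+00] [0.49217569 0.1992852  0.51563017] [ 0.22233606  0.03188415 -0.9744486 ]
```

View pics/w1.png

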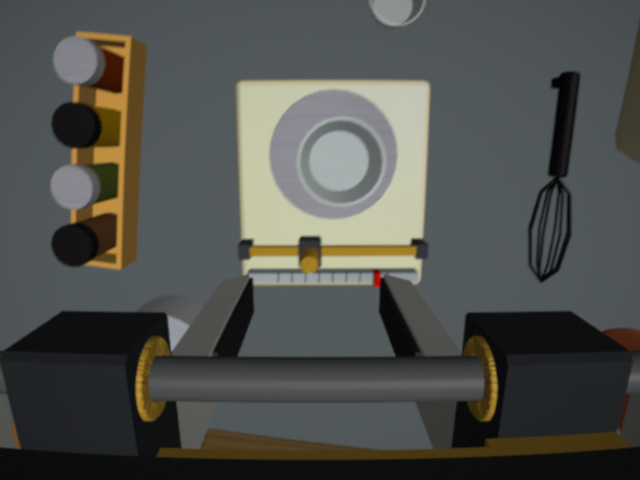

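The wrist view shows the knob at (310,260), block (310,243), marker (378,279), ramekin (342,160), and rack at the left. I'll measure from this.

```bash
cat > m2.py <<'E'
from h import *
c=dict(np.load("w1.npz")); W=cloud(c); im=c["image"]; hsv=cv2.cvtColor(im,cv2.COLOR_RGB2HSV); H,S,V=[hsv[...,i].astype(int) for i in range(3)]
def box(u0,v0,u1,v1):
    b=np.zeros(H.shape,bool); b[v0:v1,u0:u1]=1; return b
def circ(P):
    A=np.c_[2*P[:,:2],np.ones(len(P))]; x=np.linalg.lstsq(A,(P[:,:2]**2).sum(1),rcond=None)[0]; return x[:2].round(4),np.sqrt(x[2]+x[0]**2+x[1]**2).round(4),len(P)
def st(n,m):
    P=W[m]; P=P[~np.isnan(P[:,0])]; print(n,len(P),P.mean(0).round(4),P.min(0).round(4),P.max(0).round(4)); return P
m=box(236,78,432,288)&(abs(W[...,2]-.05)<.004)&(V>120)&(S<90); r=cv2.minAreaRect(W[m][:,:2].astype(np.float32)); print("base",r)
yaw=np.radians(r[2] if r[2]<45 else r[2]-90); ex=np.array([np.cos(yaw),np.sin(yaw)]); ey=np.array([-ex[1],ex[0]])
red=box(365,265,392,292)&((H<8)|(H>172))&(S>140); P=st("marker",red); vv,uu=np.nonzero(red); q=onplane(c,uu.mean(),vv.mean(),.079); print(q, "sy",q[:2]@ey, (uu.min(),uu.max()))
gold=(H>10)&(H<32)&(S>110)
k=box(290,240,332,280)&gold&(W[...,2]>.125); P=st("knobtop",k); print("sy",P[:,:2].mean(0)@ey,"sx",P[:,:2].mean(0)@ex,"circ mid",((P[:,:2]@ey).min()+(P[:,:2]@ey).max())/2)
blk=box(295,232,325,256)&(V<75); vv,uu=np.nonzero(blk); print("block px",uu.min(),uu.max()); q=onplane(c,(uu.min()+uu.max())/2,244,.09); print(q,"sy",q[:2]@ey)
for L,bx in(("postL",(236,236,256,262)),("postR",(408,236,430,262))):
    b=box(*bx)&(V<75); vv,uu=np.nonzero(b); q=onplane(c,(uu.min()+uu.max())/2,vv.mean(),.08); print(L,q.round(4),"sy",q[:2]@ey,"sx",q[:2]@ex)
m=box(290,110,395,210)&(W[...,2]>.117)&(W[...,2]<.124); print("ram rim",circ(W[m]),cv2.minEnclosingCircle(W[m][:,:2].astype(np.float32)))
m=box(264,84,404,224)&(abs(W[...,2]-.075)<.0025); e=cv2.minEnclosingCircle(W[m][:,:2].astype(np.float32)); print("plat",e)
m=box(40,25,150,275)&(W[...,2]>.02); P=st("rack",m); print(cv2.minAreaRect(P[:,:2].astype(np.float32)))
print("yaw",yaw)
E
python3 m2.py
```

```text
base ((0.5320680737495422, 0.22359231114387512), (0.22600685060024261, 0.20692795515060425), 8.452672004699707)
marker 114 [0.6102 0.2772 0.115 ] [ 0.5443  0.2351 -0.003 ] [0.655  0.3029 0.3423]
[0.62108341 0.28459089 0.079     ] sy 0.19020501522294514 (np.int64(374), np.int64(381))
knobtop 266 [0.5994 0.2091 0.1307] [0.5913 0.201  0.125 ] [0.6085 0.2169 0.1329]
sy 0.11876228909982935 sx 0.6235811518848411 circ mid 0.1185170065110415
block px 299 320
[0.59090358 0.20664436 0.09      ] sy 0.11754137646942321
postL [0.6081 0.1393 0.08  ] sy 0.04839036413490545 sx 0.621926286140061
postR [0.5809 0.3226 0.08  ] sy 0.2336885790908188 sx 0.6219771949813977
ram rim (array([0.5019, 0.2248]), np.float64(0.0392), 1231) ((0.5019748210906982, 0.22487427294254303), 0.04156246408820152)
plat ((0.49754998087882996, 0.21870261430740356), 0.06596067547798157)
rack 15405 [ 0.5263 -0.0308  0.0695] [ 0.4025 -0.0739  0.02  ] [ 0.6631 -0.0071  0.1011]
((0.5329415798187256, -0.04102272912859917), (0.2604057490825653, 0.06475979834794998), 0.7094839215278625)
yaw 0.1475269570731595
```

{"fn": "apply_moves", "kwargs": {
  "plan": [-13,-1,0,-0.006,-13,-1,0,0,-13,-1,0,0,0,0,25,0,0,0,25,0,0,0,25,0,0,0,25,0,0,0,25,0,0,0,25,0,0,0,20,0,0,0,15,0,0,0,10,0,0,0,4,0,0,0,0,0,0,0,0,0]
}}

```text
time_s: 3.65
ee_pos: [0.5964, 0.2132, 0.0997]
eef_rot: [3.141, 0.001, -2.991]
force: [0.5, -0.2, -0.7]
grip_width: 0.0565
grip_force: 0.0
```

{"fn": "apply_moves", "kwargs": {
  "plan": [0,0,0,0,0,0,0,0,0,0,0,0,0,0,0,0,0,0,0,0,0,0,0,0,0,0,0,0,0,0,0,0],
  "hand": -1,
  "squeeze": 10
}}

```text
time_s: 4.45
ee_pos: [0.596, 0.2131, 0.0988]
eef_rot: [-3.142, -0.0, -2.991]
force: [0.4, 0.3, 0.2]
grip_width: 0.0005
grip_force: 0.0
```

```bash
python3 - <<'E'
from h import *
o=monitor.get_obs(); print(o["ee_pos"],o["eef_rot"],o["force"],o["grip_width"],o["grip_force"])
p=o["ee_pos"]; print("sy",-np.sin(.1475)*p[0]+np.cos(.1475)*p[1])
E
```

```text
[0.59596649 0.21306205 0.09881726] [-3.14159077e+00 -8.47720423e-05 -2.99136558e+00] [0.3963452  0.30102004 0.15711141] 0.0005392330695292435 0.0
sy 0.12316187660650836
```

The fingers shut on nothing, so I'll look.

```bash
python3 - <<'E'
from h import *
ims=[]
for n,(u0,v0,u1,v1) in(("wrist",(160,100,480,400)),("scene",(360,150,480,262)),("side",(240,100,360,212))):
    c=snap(n); save
    ims.append(cv2.resize(c["image"][v0:v1,u0:u1],(266,250),interpolation=cv2.INTER_CUBIC))
save("c2.png",np.hstack(ims)); o=monitor.get_obs(); print(o["ee_pos"],o["grip_width"],o["qpos"])
E
```

```text
[0.59600078 0.21307066 0.09884387] 0.00027459075080130157 [ 2.85479696e-01  5.40653549e-01  1.34099951e+00  8.71434075e-06
  1.25991703e+00 -1.43552143e+00]
```

View pics/c2.png

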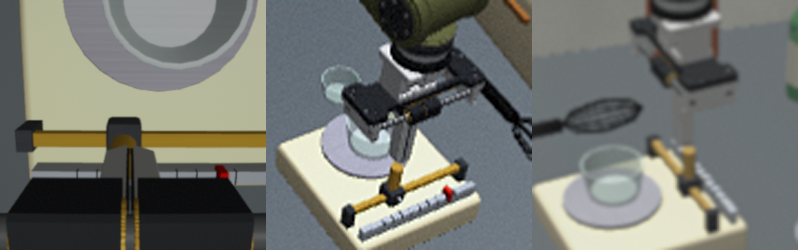

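In the scene and side crops the fingertips look above and beside the knob, even though the TCP reads z=0.099. I'll measure the actual fingertip from depth.

```bash
python3 - <<'E'
from h import *
for n,(u0,v0,u1,v1) in(("scene",(380,190,450,260)),("side",(285,120,335,190))):
    c=snap(n); W=cloud(c); b=np.zeros((480,640),bool); b[v0:v1,u0:u1]=1
    im=c["image"].astype(int); hsv=cv2.cvtColor(c["image"],cv2.COLOR_RGB2HSV)
    near=b&(np.hypot(W[...,0]-.598,W[...,1]-.21)<.035)&(W[...,2]>.095)
    g=near&(hsv[...,1]>110); f=near&(hsv[...,1]<60)
    for nm,m in(("knob",g),("finger",f)):
        for lo in np.arange(.095,.2,.012):
            P=W[m&(W[...,2]>=lo)&(W[...,2]<lo+.012)]
            if len(P)>2: print(n,nm,lo.round(3),len(P),P.mean(0).round(4),P[:,:2].min(0).round(3),P[:,:2].max(0).round(3))
E
```

```text
scene knob 0.095 12 [0.6066 0.2055 0.1016] [0.601 0.201] [0.613 0.216]
scene knob 0.107 16 [0.6069 0.2055 0.113 ] [0.6 0.2] [0.612 0.214]
scene knob 0.119 18 [0.6049 0.2073 0.1265] [0.595 0.201] [0.611 0.217]
scene knob 0.131 15 [0.6041 0.2073 0.1331] [0.596 0.2  ] [0.61  0.215]
scene finger 0.095 6 [0.606  0.2041 0.0959] [0.593 0.195] [0.615 0.217]
scene finger 0.143 24 [0.6011 0.211  0.1494] [0.589 0.2  ] [0.607 0.224]
scene finger 0.155 30 [0.5997 0.2096 0.1606] [0.588 0.199] [0.606 0.226]
scene finger 0.167 28 [0.6011 0.2095 0.1734] [0.588 0.198] [0.606 0.225]
scene finger 0.179 32 [0.6011 0.2077 0.1853] [0.589 0.199] [0.609 0.225]
scene finger 0.191 32 [0.6005 0.2082 0.197 ] [0.587 0.198] [0.608 0.225]
side knob 0.095 15 [0.5981 0.2036 0.1018] [0.592 0.196] [0.605 0.212]
side knob 0.107 11 [0.5986 0.2013 0.1134] [0.594 0.197] [0.604 0.206]
side knob 0.119 15 [0.5991 0.2035 0.1264] [0.595 0.199] [0.603 0.216]
side knob 0.131 9 [0.5997 0.2038 0.1329] [0.592 0.196] [0.606 0.212]
side finger 0.095 8 [0.6029 0.2026 0.0975] [0.588 0.197] [0.613 0.209]
side finger 0.107 6 [0.6003 0.2101 0.1122] [0.592 0.202] [0.61  0.216]
side finger 0.119 5 [0.5976 0.2066 0.1249] [0.591 0.202] [0.608 0.208]
side finger 0.131 7 [0.59   0.21   0.1403] [0.584 0.206] [0.603 0.216]
side finger 0.143 23 [0.5924 0.2057 0.1504] [0.583 0.195] [0.606 0.224]
side finger 0.155 40 [0.5913 0.2051 0.1612] [0.582 0.195] [0.605 0.224]
side finger 0.167 31 [0.592  0.2034 0.1731] [0.583 0.196] [0.605 0.22 ]
side finger 0.179 35 [0.5925 0.2032 0.1843] [0.584 0.194] [0.604 0.223]
side finger 0.191 25 [0.5864 0.2059 0.1965] [0.583 0.194] [0.595 0.22 ]
```

The depth shows the fingertips end at z≈0.142 while the TCP reads 0.099. The real tips are about 43 mm higher than reported, so I'll go by the images. I'll open, then descend about 40 mm watching the force.

{"fn": "apply_moves", "kwargs": {
  "plan": [0,0,0,0,0,0,0,0,0,0,0,0,0,0,0,0,0,0,0,0,-2.5,-3,0,0,0,0,5,0,0,0,5,0,0,0,5,0,0,0,5,0,0,0,5,0,0,0,5,0,0,0,5,0,0,0,3,0,0,0,0,0,0,0,0,0],
  "hand": 0.2
}}

```text
time_s: 6.3
ee_pos: [0.599, 0.2105, 0.061]
eef_rot: [3.142, 0.0, -2.991]
force: [-0.9, 0.5, -0.1]
grip_width: 0.0564
grip_force: 0.0
```

```bash
python3 - <<'E'
from h import *
for n,(u0,v0,u1,v1) in(("scene",(380,180,460,270)),("side",(275,110,345,200))):
    c=snap(n); W=cloud(c); b=np.zeros((480,640),bool); b[v0:v1,u0:u1]=1
    hsv=cv2.cvtColor(c["image"],cv2.COLOR_RGB2HSV)
    near=b&(np.hypot(W[...,0]-.598,W[...,1]-.21)<.06)&(W[...,2]>.087)
    f=near&(hsv[...,1]<60)
    for lo in np.arange(.087,.16,.008):
            P=W[f&(W[...,2]>=lo)&(W[...,2]<lo+.008)]
            if len(P)>2: print(n,lo.round(3),len(P),P.mean(0).round(4),P[:,:2].min(0).round(3),P[:,:2].max(0).round(3))
o=monitor.get_obs(); print(o["ee_pos"],o["eef_rot"],o["force"],o["grip_width"])
E
```

```text
scene 0.087 24 [0.6091 0.2079 0.0903] [0.591 0.196] [0.617 0.222]
scene 0.095 10 [0.6008 0.2116 0.0979] [0.589 0.197] [0.618 0.241]
scene 0.103 11 [0.6022 0.2111 0.1077] [0.587 0.171] [0.612 0.241]
scene 0.111 24 [0.6013 0.2092 0.115 ] [0.585 0.17 ] [0.612 0.25 ]
scene 0.119 25 [0.6041 0.2015 0.1232] [0.584 0.169] [0.615 0.254]
scene 0.127 17 [0.6039 0.1996 0.1315] [0.587 0.17 ] [0.613 0.252]
scene 0.135 23 [0.6023 0.2027 0.1384] [0.585 0.167] [0.615 0.249]
scene 0.143 22 [0.6041 0.2024 0.1458] [0.584 0.168] [0.615 0.251]
scene 0.151 21 [0.603  0.2102 0.1549] [0.586 0.17 ] [0.613 0.25 ]
scene 0.159 20 [0.6066 0.1993 0.1632] [0.594 0.17 ] [0.616 0.252]
side 0.087 26 [0.5923 0.2009 0.0904] [0.584 0.19 ] [0.612 0.212]
side 0.103 15 [0.5963 0.2123 0.1083] [0.585 0.171] [0.612 0.243]
side 0.111 31 [0.5917 0.1997 0.1156] [0.539 0.166] [0.611 0.246]
side 0.119 36 [0.5872 0.2073 0.1232] [0.539 0.166] [0.611 0.245]
side 0.127 33 [0.5958 0.2016 0.1313] [0.583 0.166] [0.61  0.245]
side 0.135 32 [0.5969 0.2046 0.1389] [0.583 0.164] [0.61  0.244]
side 0.143 31 [0.5946 0.2068 0.1474] [0.581 0.165] [0.61  0.244]
side 0.151 27 [0.5964 0.1901 0.1551] [0.581 0.165] [0.61  0.244]
side 0.159 21 [0.5937 0.1969 0.1634] [0.581 0.166] [0.61  0.248]
[0.59902141 0.21049732 0.06108346] [ 3.14156596e+00  3.32660771e-04 -2.99140073e+00] [-0.58465397 -0.72192195  0.4839897 ] 0.05639098904877315
```

{"fn": "apply_moves", "kwargs": {
  "plan": [0,0,3,0,0,0,0,0,0,0,0,0,0,0,0,0,0,0,0,0,0,0,0,0,0,0,0,0,0,0,0,0],
  "hand": -1,
  "squeeze": 12
}}

```text
time_s: 7.2
ee_pos: [0.599, 0.2104, 0.0579]
eef_rot: [-3.142, 0.0, -2.991]
force: [-0.2, 0.3, 1.0]
grip_width: 0.0177
grip_force: 12.0
```

{"fn": "apply_moves", "kwargs": {
  "plan": [0,3,0,0,0,6,0,0,0,8,0,0,0,8,0,0,0,8,0,0,0,8,0,0,0,8,0,0,0,8,0,0,0,6,0,0,0,4,0,0,0,2,0,0,0,0,0,0,0,0,0,0]
}}

```text
time_s: 8.5
ee_pos: [0.5887, 0.279, 0.0579]
eef_rot: [3.141, 0.001, -2.991]
force: [6.0, 2.1, -0.8]
grip_width: 0.0179
grip_force: 12.0
```

```bash
python3 - <<'E'
from h import *
c=snap("wrist"); save("w3.png",c["image"][100:400,160:560]); np.savez("w3.npz",**{k:c[k] for k in("image","range_z","mtx","distortion","R","t")})
o=monitor.get_obs(); print(o["ee_pos"],o["eef_rot"],o["force"],o["grip_width"])
p=o["ee_pos"]; print("sy",-np.sin(.1475)*p[0]+np.cos(.1475)*p[1])
E
```

```text
[0.58872947 0.27899071 0.05790841] [ 3.14086395e+00  5.18806215e-04 -2.99148477e+00] [5.1293501  1.71040728 0.0106129 ] 0.017710113618210975
sy 0.1894382477236481
```

View pics/w3.png

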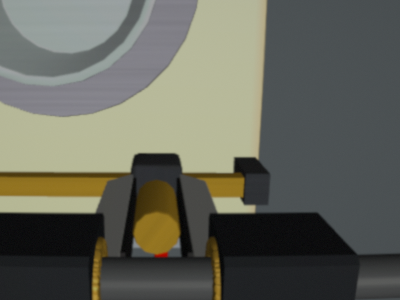

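The poise now stands near the marker, with red at crop (161,254) just beyond the block at (157,160). I'll measure the offset.

```bash
cat > m3.py <<'E'
from h import *
import sys
def meas(c):
    yaw=.1475; ey=np.array([-np.sin(yaw),np.cos(yaw)])
    im=c["image"]; hsv=cv2.cvtColor(im,cv2.COLOR_RGB2HSV); H,S,V=[hsv[...,i].astype(int) for i in range(3)]; W=cloud(c)
    red=((H<6)|(H>174))&(S>170)&(V>90); red[:200]=0
    vv,uu=np.nonzero(red&(np.arange(640)[None]>200)&(np.arange(640)[None]<460)); print("red px",len(uu),uu.min(),uu.max(),vv.min(),vv.max())
    for v in np.unique(vv):
        u=uu[vv==v]; a=onplane(c,u.min()-.5,v,.08);b=onplane(c,u.max()+.5,v,.08); print(" row",v,u.min(),u.max(),(a[:2]@ey).round(4),(b[:2]@ey).round(4),a[:2].round(3))
    k=(H>10)&(H<32)&(S>110)&(W[...,2]>.128)&(W[...,2]<.136)
    P=W[k][:,:2]; print("knobtop",len(P),P.mean(0),"sy",(P@ey).min(),(P@ey).max(),P.mean(0)@ey)
    # block: dark with z ~.092 near knob
    q=P.mean(0); m=(W[...,2]>.087)&(W[...,2]<.096)&(V<75)&(np.hypot(W[...,0]-q[0],W[...,1]-q[1])<.025); B=W[m][:,:2]
    if len(B): print("blocktop",len(B),"sy",np.percentile(B@ey,1),np.percentile(B@ey,99))
if __name__=="__main__": meas(dict(np.load(sys.argv[1])) )
E
python3 m3.py w3.npz
```

```text
red px 33 315 327 353 356
 row 353 326 327 0.1941 0.1951 [0.624 0.289]
 row 354 321 327 0.1916 0.1951 [0.625 0.286]
 row 355 315 327 0.1885 0.1951 [0.626 0.284]
 row 356 315 326 0.1885 0.1946 [0.626 0.284]
knobtop 1635 [0.58904077 0.27881071] sy 0.18036441470414966 0.19789673848886613 0.18921445484256919
blocktop 1024 sy 0.17814347807755257 0.20010768919380867
```

{"fn": "apply_moves", "kwargs": {
  "plan": [0,1,0,0,0,1,0,0,0,0,0,0,0,0,0,0,0,0,0,0]
}}

```text
time_s: 9.05
ee_pos: [0.5885, 0.2806, 0.0579]
eef_rot: [3.141, 0.0, -2.992]
force: [4.4, -0.4, -0.3]
grip_width: 0.0177
grip_force: 12.0
```

{"fn": "apply_moves", "kwargs": {
  "plan": [0,0,0,0,0,0,0,0,0,0,0,0,0,0,0,0,0,0,0,0,0,0,-15,0,0,0,-25,0,0,0,-25,0,0,0,-25,0,30,0,0,0,30,0,0,0,0,0,0,0,0,0,0,0],
  "hand": 0.1
}}

```text
time_s: 10.35
ee_pos: [0.5293, 0.2719, 0.1494]
eef_rot: [3.141, 0.002, -2.991]
force: [-0.5, -0.4, 0.2]
grip_width: 0.0515
grip_force: 0.0
```

```bash
python3 - <<'E'
from m3 import *
c=snap("wrist"); save("w4.png",c["image"][100:400,160:560]); meas(c); print(monitor.get_obs()["ee_pos"])
W=cloud(c); m=(abs(W[...,2]-.05)<.004)&(np.hypot(W[...,0]-.53,W[...,1]-.22)<.18)&(c["image"][...,2]>120); print(cv2.minAreaRect(W[m][:,:2].astype(np.float32)))
E
```

```text
Traceback (most recent call last):
  File "m3.py", line 7, in meas
    vv,uu=np.nonzero(red&(np.arange(640)[None]>200)&(np.arange(640)[None]<460)); print("red px",len(uu),uu.min(),uu.max(),vv.min(),vv.max())
                                                                                                        ~~~~~~^^
ValueError: zero-size array to reduction operation minimum which has no identity
```

View pics/w4.png

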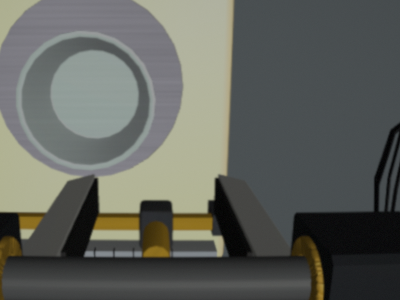

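The view from here hides the marker behind the spindle (block at crop (156,215)), so I'll rise and move forward.

{"fn": "apply_moves", "kwargs": {
  "plan": [0,0,-25,0,0,0,-25,0,0,0,-25,0,-25,0,-25,0,-25,0,-25,0,-15,0,-10,0,0,0,0,0,0,0,0,0,0,0,0,0]
}}

```text
time_s: 11.3
ee_pos: [0.5926, 0.2813, 0.2819]
eef_rot: [-3.141, -0.001, -2.991]
force: [-0.2, -0.3, 0.2]
grip_width: 0.052
grip_force: 0.0
```

```bash
python3 - <<'E'
from m3 import *
c=snap("wrist"); cv2.imwrite("w5.png",c["image"][...,::-1]); np.savez("w5.npz",**{k:c[k] for k in("image","range_z","mtx","distortion","R","t")})
W=cloud(c); m=(abs(W[...,2]-.05)<.004)&(np.hypot(W[...,0]-.53,W[...,1]-.22)<.18)&(c["image"][...,2]>120); print(cv2.minAreaRect(W[m][:,:2].astype(np.float32)))
meas(c); print(monitor.get_obs()["ee_pos"])
ey=np.array([-np.sin(.1475),np.cos(.1475)])
c=snap("scene"); hsv=cv2.cvtColor(c["image"],cv2.COLOR_RGB2HSV); H,S=hsv[...,0].astype(int),hsv[...,1]
m=((H<6)|(H>174))&(S>150); b=np.zeros_like(m); b[215:260,425:460]=1; vv,uu=np.nonzero(m&b); q=onplane(c,uu.mean(),vv.mean(),.077); print("scene marker",len(uu),q,q[:2]@ey)
W=cloud(c); k=(H>10)&(H<32)&(S>110)&(W[...,2]>.128)&(W[...,2]<.138)&(abs(W[...,0]-.59)<.03); P=W[k][:,:2]; print("scene knob",len(P),P.mean(0),P.mean(0)@ey)
E
```

```text
((0.5320379734039307, 0.22407901287078857), (0.2259923368692398, 0.2057114839553833), 8.323457717895508)
red px 72 315 319 234 249
 row 234 319 319 0.1934 0.1944 [0.613 0.287]
 row 235 318 319 0.1923 0.1944 [0.614 0.286]
 row 236 315 319 0.1893 0.1944 [0.615 0.283]
 row 237 315 319 0.1893 0.1944 [0.616 0.283]
 row 238 315 319 0.1893 0.1944 [0.617 0.283]
 row 239 315 319 0.1893 0.1944 [0.618 0.283]
 row 240 315 319 0.1893 0.1944 [0.619 0.283]
 row 241 315 319 0.1893 0.1944 [0.62  0.284]
 row 242 315 319 0.1893 0.1944 [0.621 0.284]
 row 243 315 319 0.1893 0.1944 [0.622 0.284]
 row 244 315 319 0.1893 0.1944 [0.624 0.284]
 row 245 315 319 0.1893 0.1944 [0.625 0.284]
 row 246 315 319 0.1893 0.1944 [0.626 0.284]
 row 247 315 319 0.1893 0.1944 [0.627 0.285]
 row 248 315 319 0.1893 0.1944 [0.628 0.285]
 row 249 315 318 0.1893 0.1934 [0.629 0.285]
knobtop 309 [0.59100549 0.28741206] sy 0.18280177722932336 0.5156359276758812 0.1974336577706019
blocktop 258 sy 0.18000309848547585 0.20147212195384923
[0.59264184 0.28134145 0.28227184]
scene marker 18 [0.62457839 0.2852981  0.077     ] 0.1904085858119598
scene knob 20 [0.5929253  0.27934689] 0.1891739238926679
```

The poise agrees with the marker to within about 1 mm (0.191 against 0.192 along the scale's y) and is released. Next I'll move over the funnel and look.

{"fn": "apply_moves", "kwargs": {
  "plan": [6,-27,0,0,6,-27,0,0,6,-27,0,0,6,-27,0,0,6,-27,0,0,6,-27,0,0,6,-27,0,0,6,-27,0,0,6,-27,0,0,6,-27,0,0,6,-27,0,0,6,-27,0,0,6,-27,0,0,6,-27,0,0,6,-27,0,0,6,-27,0,0,6,-27,0,0,6,-27,0,0,6,-27,0,0,6,-27,0,0]
}}

```text
time_s: 13.4
ee_pos: [0.5549, -0.2712, 0.2829]
eef_rot: [-3.142, 0.0, -2.991]
force: [0.1, 1.1, -0.5]
grip_width: 0.0517
grip_force: 0.0
```

{"fn": "apply_moves", "kwargs": {
  "plan": [0,0,0,0.1,0,0,0,0.1,0,0,0,0.1,0,0,0,0.1,0,0,0,0.08,0,0,0,0,0,0,0,0]
}}

```text
time_s: 14.1
ee_pos: [0.5552, -0.2702, 0.2829]
eef_rot: [3.142, 0.0, 2.814]
force: [0.0, 1.0, 0.4]
grip_width: 0.0515
grip_force: 0.0
```

```bash
python3 - <<'E'
from h import *
c=snap("wrist"); save("w6.png",c["image"]); np.savez("w6.npz",**{k:c[k] for k in("image","range_z","mtx","distortion","R","t")})
o=monitor.get_obs(); print(o["ee_pos"],o["eef_rot"])
W=cloud(c); hsv=cv2.cvtColor(c["image"],cv2.COLOR_RGB2HSV); H,S,V=[hsv[...,i].astype(int) for i in range(3)]
r=np.hypot(W[...,0]-.533,W[...,1]+.263)
m=(H<16)&(S>150)&(V>110)&(r<.13); P=W[m]; q=P[:,:2]; print("handle",len(P),P.mean(0),cv2.minAreaRect(q.astype(np.float32)))
f=(W[...,2]>.056)&(W[...,2]<.066)&(r<.07)&(S<90); P=W[f]; A=np.c_[2*P[:,:2],np.ones(len(P))]; x=np.linalg.lstsq(A,(P[:,:2]**2).sum(1),rcond=None)[0]; print("rim",x[:2],np.sqrt(x[2]+x[0]**2+x[1]**2),len(P),cv2.minEnclosingCircle(P[:,:2].astype(np.float32)))
E
```

```text
[ 0.55525505 -0.27032518  0.28286423] [-3.14157899e+00  1.37525200e-05  2.81415735e+00]
handle 113 [ 0.4735001  -0.23847879  0.04267465] ((0.4731220006942749, -0.23800259828567505), (0.01545631792396307, 0.05061985179781914), 69.3791732788086)
rim [ 0.54315696 -0.2649619 ] 0.047058206221297666 1207 ((0.5433505177497864, -0.2650163769721985), 0.049779172986745834)
```

View pics/w6.png

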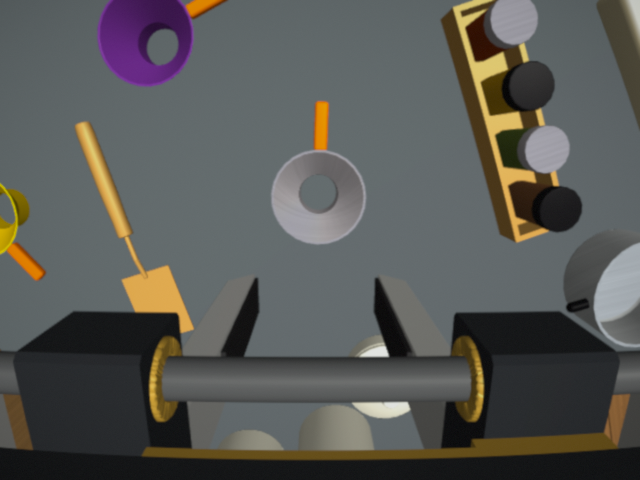

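The wrist view shows the steel funnel at (319,196) with its handle at (322,125), and the purple funnel well away at (147,40). The rim centre differs by 10 mm from the side view, so I'll check it by rays.

```bash
python3 - <<'E'
from h import *
for f in("w6","side0","scene0"):
    c=dict(np.load(f+".npz")); W=cloud(c); hsv=cv2.cvtColor(c["image"],cv2.COLOR_RGB2HSV); H,S,V=[hsv[...,i].astype(int) for i in range(3)]
    r=np.hypot(W[...,0]-.538,W[...,1]+.264)
    # handle by rays on its top plane
    m=(H<18)&(S>150)&(V>110)&(r<.14); vv,uu=np.nonzero(m)
    Q=np.array([onplane(c,u,v,.059)[:2] for u,v in zip(uu,vv)]); rect=cv2.minAreaRect(Q.astype(np.float32)); 
    print(f,"handle",len(Q),Q.mean(0).round(4),rect, "med z",np.nanmedian(W[m][:,2]).round(4))
    # rim outline: whole funnel blob (z>.02), convex hull -> rim plane
    m=((W[...,2]>.012)&(r<.075)&(S<100)).astype(np.uint8); m=cv2.morphologyEx(m,cv2.MORPH_OPEN,np.ones((3,3)))
    cs,_=cv2.findContours(m,0,1); k=max(cs,key=cv2.contourArea).reshape(-1,2); Q=np.array([onplane(c,u,v,.06)[:2] for u,v in k])
    print("   outline circle",cv2.minEnclosingCircle(Q.astype(np.float32)),len(k), "floor z", np.nanmedian(W[...,2][(r>.11)&(r<.13)]).round(4))
    rr=W[(r<.075)&(S<100)&(W[...,2]>.04)]; print("   z max",np.percentile(rr[:,2],[50,90,98]).round(4))
E
```

```text
w6 handle 244 [ 0.4763 -0.2388] ((0.705647349357605, -0.1383228898048401), (0.5447801351547241, 0.040280185639858246), 23.5566463470459) med z 0.057
   outline circle ((0.9042559862136841, -0.3839704692363739), 0.43774154782295227) 2366 floor z -0.0008
   z max [0.4383 0.4541 0.4563]
side0 handle 95 [ 0.4743 -0.2422] ((0.4742394685745239, -0.24215207993984222), (0.011940383352339268, 0.04111814126372337), 72.86565399169922) med z 0.0594
   outline circle ((0.54378342628479, -0.2639814019203186), 0.049366556107997894) 113 floor z 0.0015
   z max [0.0534 0.0609 0.0629]
scene0 handle 52 [ 0.4745 -0.2379] ((0.4749222695827484, -0.23792244493961334), (0.014502722769975662, 0.044583264738321304), 69.35444641113281) med z 0.0606
   outline circle ((0.5430357456207275, -0.2647245228290558), 0.04954389110207558) 88 floor z 0.001
   z max [0.0531 0.0611 0.0646]
```

The three views agree: funnel axis (0.5434,-0.2645), yaw about -0.348, grip point (0.470,-0.238).

{"fn": "apply_moves", "kwargs": {
  "plan": [0,0,0,0.02,18,0.4,0,0,18,0.3,0,0,18,0.3,0,0,18,0.2,0,0,19,0.2,0,0,0,0,25,0,0,0,25,0,0,0,25,0,0,0,25,0,0,0,25,0,0,0,25,0,0,0,25,0,0,0,20,0,0,0,0,0,0,0,0,0]
}}

```text
time_s: 15.75
ee_pos: [0.4706, -0.2381, 0.0885]
eef_rot: [-3.142, 0.0, 2.792]
force: [-0.2, 0.1, 0.8]
grip_width: 0.0519
grip_force: 0.0
```

```bash
python3 - <<'E'
from h import *
o=monitor.get_obs(); print(o["ee_pos"],o["eef_rot"])
for n in("scene","side"):
    c=snap(n); W=cloud(c); hsv=cv2.cvtColor(c["image"],cv2.COLOR_RGB2HSV)
    m=(np.hypot(W[...,0]-.47,W[...,1]+.238)<.05)&(W[...,2]>.075)&(W[...,2]<.2); P=W[m]
    print(n,len(P),"minz",np.sort(P[:,2])[:8].round(4)); P=P[P[:,2]<.16]; print(P.min(0),P.max(0))
E
```

```text
[ 0.47057499 -0.23805504  0.08851739] [-3.14153457e+00  2.41716157e-04  2.79187304e+00]
scene 160 minz [0.1271 0.1333 0.1338 0.1339 0.1361 0.1363 0.1368 0.1368]
[ 0.45288503 -0.27658445  0.12710718] [ 0.49195569 -0.20446583  0.15992479]
side 128 minz [0.1387 0.1394 0.1402 0.1411 0.1413 0.1419 0.1421 0.1427]
[ 0.44797501 -0.28037585  0.13870173] [ 0.46452208 -0.26885113  0.15967445]
```

{"fn": "apply_moves", "kwargs": {
  "plan": [0,0,15,0,0,0,15,0,0,0,15,0,0,0,15,0,0,0,12,0,0,0,10,0,0,0,8,0,0,0,5,0,0,0,2,0,0,0,0,0,0,0,0,0]
}}

```text
time_s: 16.95
ee_pos: [0.4706, -0.2381, -0.0088]
eef_rot: [-3.141, 0.001, 2.792]
force: [0.2, 0.2, -0.5]
grip_width: 0.0518
grip_force: 0.0
```

{"fn": "apply_moves", "kwargs": {
  "plan": [0,0,0,0,0,0,0,0,0,0,0,0,0,0,0,0,0,0,0,0,0,0,0,0,0,0,0,0,0,0,0,0],
  "hand": -1,
  "squeeze": 35
}}

```text
time_s: 17.75
ee_pos: [0.4704, -0.2379, -0.0092]
eef_rot: [3.142, -0.0, 2.792]
force: [0.5, 0.5, 0.1]
grip_width: 0.014
grip_force: 35.0
```

Gripped at 14 mm, the handle's width. Lifting.

{"fn": "apply_moves", "kwargs": {
  "plan": [0,0,-4,0,0,0,-8,0,0,0,-12,0,0,0,-15,0,0,0,-18,0,0,0,-18,0,0,0,-18,0,0,0,-18,0,0,0,-18,0,0,0,-18,0,0,0,-15,0,0,0,-10,0,0,0,-5,0,0,0,-3,0,0,0,0,0,0,0,0,0]
}}

```text
time_s: 19.35
ee_pos: [0.4702, -0.2378, 0.1703]
eef_rot: [3.141, -0.001, 2.792]
force: [0.1, -0.2, -1.7]
grip_width: 0.0134
grip_force: 35.0
```

```bash
cat > fm.py <<'E'
from h import *
from scipy.spatial import cKDTree
def funnel(n,cx,cy,zs):
    # zs: expected spout z; rim plane fit & rim circle from depth of upper rim band
    c=snap(n); W=cloud(c); hsv=cv2.cvtColor(c["image"],cv2.COLOR_RGB2HSV); S=hsv[...,1]
    m=(np.hypot(W[...,0]-cx,W[...,1]-cy)<.065)&(W[...,2]>zs-.02)&(W[...,2]<zs+.085)&(S<90)
    P=W[m]; q=P[:,:2]; d=np.hypot(q[:,0]-cx,q[:,1]-cy)
    R=P[(d>.044)&(d<.054)&(P[:,2]>zs+.045)]; A=np.c_[R[:,:2]-[cx,cy],np.ones(len(R))]; s=np.linalg.lstsq(A,R[:,2],rcond=None)[0]
    k,_=cv2.findContours(cv2.morphologyEx(m.astype(np.uint8),cv2.MORPH_OPEN,np.ones((3,3))),0,1); k=max(k,key=cv2.contourArea).reshape(-1,2)
    Q=np.array([onplane(c,u,v,zs+.06)[:2] for u,v in k])
    print(n,"pts",len(P),"zpct",np.percentile(P[:,2],[1,50,98]).round(4),"rim plane slope",s[:2].round(3),"z",s[2].round(4),len(R),"circle",cv2.minEnclosingCircle(Q.astype(np.float32)))
E
python3 - <<'E'
from fm import *
o=monitor.get_obs(); print(o["ee_pos"],o["eef_rot"],o["force"],o["moment"])
for n in("scene","side"): funnel(n,.5434,-.2645,.18)
c=snap("side"); save("s7.png",cv2.resize(c["image"][180:380,240:460],None,fx=2.5,fy=2.5))
E
```

```text
[ 0.47018185 -0.2378125   0.17030384] [ 3.14138951e+00 -9.35350119e-04  2.79182534e+00] [ 0.08496462 -0.20815335 -1.69519391] [ 0.07018688  0.05856352 -0.00857983]
scene pts 841 zpct [0.1816 0.222  0.2421] rim plane slope [0.029 0.006] z 0.238 176 circle ((0.5565080642700195, -0.2668440341949463), 0.062472764402627945)
side pts 1468 zpct [0.1816 0.2217 0.2409] rim plane slope [-0.005  0.   ] z 0.2378 278 circle ((0.5373203754425049, -0.2807786166667938), 0.06467153131961823)
```

View pics/s7.png

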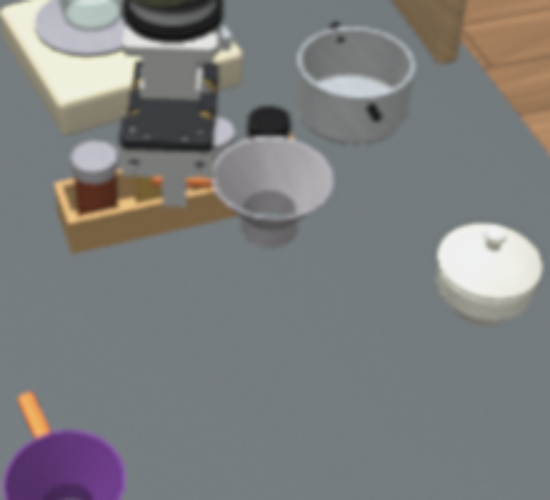

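The funnel hangs level about 0.18 m up; in the crop its rim is at (272,178), the spout at (270,230), and the handle is in the fingers. Carrying it over the rack.

{"fn": "apply_moves", "kwargs": {
  "plan": [3,6,0,0,6,13,0,0,9,20,0,0,9,20,0,0,9,20,0,0,9,20,0,0,9,20,0,0,9,20,0,0,9,20,0,0,9,20,0,0,9,20,0,0,9,20,0,0,9,20,0,0,9,20,0,0,9,20,0,0,9,20,0,0,9,20,0,0,9,20,0,0,9,20,0,0,9,20,0,0]
}}

```text
time_s: 21.5
ee_pos: [0.4386, 0.1783, 0.1709]
eef_rot: [3.141, 0.0, 2.792]
force: [1.0, -0.2, -1.6]
grip_width: 0.0134
grip_force: 35.0
```

{"fn": "apply_moves", "kwargs": {
  "plan": [9,18,0,0,9,18,0,0,7,15,0,0,6,10,0,0,4,5,0,0,0,0,0,0,0,0,0,0,0,0,0,0]
}}

```text
time_s: 22.3
ee_pos: [0.4295, 0.2502, 0.1709]
eef_rot: [-3.142, 0.0, 2.791]
force: [-0.6, -1.0, -1.2]
grip_width: 0.0138
grip_force: 35.0
```

```bash
cat > t.py <<'E'
from h import *
def go():
    o=monitor.get_obs(); p=o["ee_pos"]; y=o["eef_rot"][2]; d=(y-2.792); ax=p[:2]+np.array([[np.cos(d),-np.sin(d)],[np.sin(d),np.cos(d)]])@np.array([.073,-.0266])
    e=np.array([.5022,.2245])-ax; print(p,o["eef_rot"],"axis",ax,"err",e,"tool dx dy mm",1e3*(np.cos(y)*e[0]+np.sin(y)*e[1]),1e3*(np.sin(y)*e[0]-np.cos(y)*e[1]),"dz",1e3*(p[2]-.121),o["force"])
E
python3 - <<'E'
from t import *; go()
from fm import funnel
for n in("scene","side"): funnel(n,.5022,.2245,.179)
E
```

```text
[0.42945434 0.2501788  0.17089885] [-3.14154719e+00  9.90819127e-05  2.79115152e+00] axis [0.50243174 0.22351687] err [-0.00023174  0.00098313] tool dx dy mm 0.5551755351878821 0.8438191337423001 dz 49.8988530531021 [-0.57053007 -1.04518781 -1.21077068]
scene pts 721 zpct [0.1812 0.2224 0.2425] rim plane slope [ 0.001 -0.01 ] z 0.2382 137 circle ((0.5184664130210876, 0.21610569953918457), 0.06883713603019714)
side pts 808 zpct [0.182  0.2236 0.2409] rim plane slope [0.008 0.019] z 0.2366 156 circle ((0.49450939893722534, 0.19098351895809174), 0.08137747645378113)
```

{"fn": "apply_moves", "kwargs": {
  "plan": [0.5,0.8,5,0,0,0,8,0,0,0,8,0,0,0,7,0,0,0,5,0,0,0,2,0,0,0,0,0,0,0,0,0]
}}

```text
time_s: 23.2
ee_pos: [0.4293, 0.2517, 0.1361]
eef_rot: [3.141, 0.0, 2.792]
force: [0.8, -0.1, -1.6]
grip_width: 0.0136
grip_force: 35.0
```

```bash
cat > v.py <<'E'
from t import *
from scipy.optimize import least_squares
def circ(P,r):
    s=least_squares(lambda x:np.hypot(P[:,0]-x[0],P[:,1]-x[1])-r,[.502,.2245],loss="soft_l1",f_scale=.002); return s.x.round(4),np.abs(s.fun).mean().round(4),len(P)
def ver(zs):
    go()
    for n in("scene","side"):
        c=snap(n); W=cloud(c); S=cv2.cvtColor(c["image"],cv2.COLOR_RGB2HSV)[...,1]; d=np.hypot(W[...,0]-.502,W[...,1]-.2245)
        m=(d<.06)&(S<90)
        P=W[m&(abs(W[...,2]-zs-.059)<.004)&(d>.042)]; print(n,"rim",circ(P,.0495),"z98",np.percentile(W[m&(W[...,2]<zs+.075)&(W[...,2]>zs+.04)][:,2],98).round(4))
        m2=m&(d<.034)&(W[...,2]>zs-.006)&(W[...,2]<zs+.02); P=W[m2]; print("   spout pts",len(P),np.percentile(P[:,2],[1,5]).round(4) if len(P) else "",circ(P,.024) if len(P)>5 else "")
        P=W[m&(abs(W[...,2]-.1185)<.004)&(d>.036)&(d<.046)]; print("   ramekin",circ(P,.041) if len(P)>5 else len(P))
E
python3 -c "
from v import *; ver(.145)"
```

```text
[0.42930333 0.25168092 0.13609182] [3.14128896e+00 3.08225778e-04 2.79181300e+00] axis [0.50229836 0.22506727] err [-9.83557413e-05 -5.67269963e-04] tool dx dy mm -0.10199807735492555 -0.5666263804024021 dz 15.091823455744224 [ 0.75893699 -0.05634    -1.58630318]
scene rim (array([0.5043, 0.2235]), np.float64(0.0028), 115) z98 0.2085
   spout pts 123 [0.1445 0.1463] (array([0.503 , 0.2249]), np.float64(0.0017), 123)
   ramekin (array([0.502 , 0.2247]), np.float64(0.0019), 74)
side rim (array([0.5019, 0.221 ]), np.float64(0.0027), 143) z98 0.2071
   spout pts 100 [0.1448 0.1464] (array([0.501 , 0.2235]), np.float64(0.0016), 100)
   ramekin (array([0.5018, 0.2239]), np.float64(0.0018), 99)
```

The spout and ramekin coincide within 1 mm in both views. Final descent of about 14 mm.

{"fn": "apply_moves", "kwargs": {
  "plan": [0,0,3,0,0,0,4,0,0,0,4,0,0,0,2,0,0,0,1,0,0,0,0,0,0,0,0,0,0,0,0,0,0,0,0,0,0,0,0,0]
}}

```text
time_s: 24.3
ee_pos: [0.4292, 0.2516, 0.1219]
eef_rot: [3.142, 0.0, 2.792]
force: [1.4, -0.3, -1.9]
grip_width: 0.0138
grip_force: 35.0
```

```bash
python3 -c "
from v import *; ver(.131); print(monitor.get_obs()['joint_vel'].round(3))
from fm import funnel
for n in('scene','side'): funnel(n,.5022,.2245,.131)
c=snap('scene'); s=snap('side'); save('f.png',np.hstack([cv2.resize(c['image'][140:270,350:480],(390,390)),cv2.resize(s['image'][110:240,225:355],(390,390))]))"
```

```text
[0.42918469 0.25160389 0.12189787] [3.14154652e+00 9.02040974e-05 2.79177876e+00] axis [0.5021788  0.22498774] err [ 2.11997497e-05 -4.87739145e-04] tool dx dy mm -0.18707523013259186 -0.4509343206457368 dz 0.8978656137987873 [ 1.4299826  -0.26612098 -1.90805873]
scene rim (array([0.5041, 0.2232]), np.float64(0.003), 128) z98 0.1951
   spout pts 117 [0.1292 0.1332] (array([0.5026, 0.2242]), np.float64(0.0016), 117)
   ramekin (array([0.503 , 0.2246]), np.float64(0.0018), 78)
side rim (array([0.502 , 0.2224]), np.float64(0.0027), 135) z98 0.1925
   spout pts 99 [0.1297 0.1318] (array([0.502 , 0.2239]), np.float64(0.0016), 99)
   ramekin (array([0.5016, 0.2241]), np.float64(0.0018), 90)
[-0.     0.     0.001 -0.003  0.001 -0.001]
scene pts 809 zpct [0.1124 0.1687 0.1931] rim plane slope [ 0.011 -0.027] z 0.1896 142 circle ((0.5165849924087524, 0.21597695350646973), 0.06720197945833206)
side pts 900 zpct [0.1125 0.1705 0.1925] rim plane slope [-0.003  0.   ] z 0.1884 159 circle ((0.4938228726387024, 0.19367235898971558), 0.07937121391296387)
```

View pics/f.png

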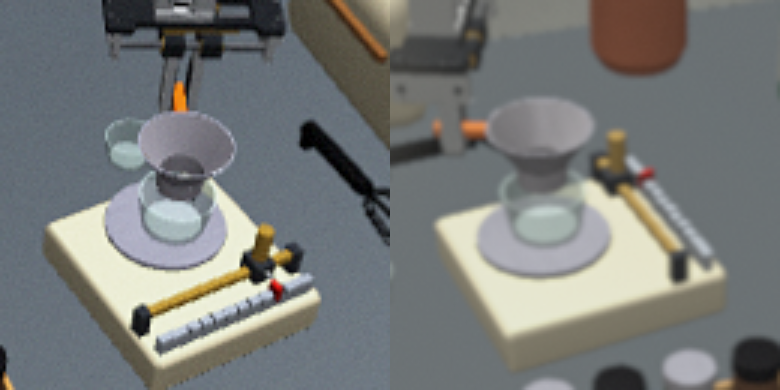

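The funnel hangs level and centred over the ramekin, with rim at left crop (187,145) and ramekin at (177,205). The spout is about 1 cm above the ramekin's rim. The poise stands at the red marker at (278,290). Handing in.

```bash
python3 -c "
from h import *; print(ctrl.hand_in())"
```

```text
the job is handed in; nothing more can be done
None
```

I handed the job in at about 24 s: the scale's weight is released within about 1 mm of the red marker, and the arm holds the steel funnel level, centred over the larger ramekin to within about 1 mm, with its spout about 1 cm above the rim.

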